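Hardness check on a rubber pinch roller

TASK

Check the rubber of the pinch roller: fold its hinged guard back until it leans just past upright (about 105 degrees open) and leave it standing there by itself, then take the pen-shaped hardness tester out of its holder and press its nose lightly on the white dot on top of the roller, the tester upright and the sprung nose about half pushed in. Finish while still holding the tester there like that, and leave the other things on the table alone.

Things in the scene. Friction and masses are not known exactly. Their poses are not given: they have to be found in the camera images.
- unit: Roller unit, screwed down: steel base plate 150 x 180 x 12 mm, two aluminium bearing blocks (95 mm high, outer faces 75 mm either side of the middle, shaft ends 16 mm beyond), two hinge posts behind. Origin: centre of the base plate's underside; z up, x from the guard's handle side towards its hinge, y along the roller.
- roller: Rubber roller between the bearing blocks, 60 mm in diameter, 92 mm long along the unit's y, locked so that it does not turn. Origin: its middle, on its axis, 70 mm above the table; its top line is 100 mm above the table.
- spot (a point): Centre of the white dot (9 mm across) painted on the top line of the roller, 18 mm from its middle towards the unit's +y; 100 mm above the table.
- guard (a joint): Opening angle of the guard in rad: 0 = closed, level over the roller and covering the white dot; pi/2 = upright; 1.83 = 105 degrees; stop at 2.6. Starts nearly closed (0 to 0.25). It turns about the unit's y axis: the handle goes up and over towards the unit's +x. The stiff hinge (0.35 N m of friction, 2 to 4 N at the handle) stays wherever it is left.
- guard_handle (a point): Middle of the guard's bow handle: a round grip 12 mm in diameter, 76 mm long along the unit's y, 162 mm from the hinge axis in the plane of the sheet, with a 36 mm clear gap between grip and sheet for a finger. With the guard closed it is 115 mm above the table.
- guard_hinge (a point): Middle of the guard's hinge axis (parallel to the unit's y), 65 mm behind the roller's axis (towards the unit's +x), 115 mm above the table. The guard is a flat grey sheet 170 mm wide along y that reaches 119 mm from this axis, with a 12 mm lip bent down at its free edge.
- holder: Black bench block that holds the tester, fixed: 56 x 56 x 50 mm with a vertical bore, and a lower step (36 mm high, 40 mm long, on its -y side) with a round rubber check piece on it (top 42 mm above the table). Origin: under the centre of the bore, on the table; z up.
- tester: Pencil-shaped rubber hardness tester, 112 mm long, 0.13 kg, upright in the holder's bore, hanging on its flange; lift it 45 mm to clear the block. Origin: tip of the unpressed nose, 10 mm above the table in the holder; z up along the barrel. Going up: nose 10 mm across; end 17 mm across; flange 29 mm across at 40 to 45 mm; grip 18 mm across, 45 to 98 mm; head 21 mm across, to 112 mm.
- tester_nose (a joint): How far the tester's sprung nose is pushed in, in m: 0 = fully out, 0.008 = bottomed. The spring takes 2 N to start and 1 N more for each mm (6 N half-way at 0.004).
- tester_tip (a point): Centre of the flat tip of the tester's nose (it moves with the nose); at the origin of the tester while the nose is out.
- marker: Loose black marker pen with a blue cap, 15 x 120 x 15 mm, lying between the roller unit and the holder. To be left alone. Origin: centre of its underside.
- glue_bottle: Loose small red bottle with a black nozzle, 24 x 38 x 90 mm, standing behind the holder. To be left alone. Origin: centre of its underside.
- spare_roller: Loose green spare roller, 42 mm in diameter, 22 mm high, standing behind the holder. To be left alone. Origin: centre of its underside.

How it is judged (in metres and radians):
On the way, in this order (a step that is already met when the one before it is completed fails the run):
1. the guard stands just past upright (95 to 115 degrees open) by itself, let go, the tester still in its holder (value of joint guard between 1.65 and 2.01 rad and contact force between each of the arm, the fingers and unit below 0.2 N and distance of tester from where it was at the start of the episode below 0.02 m), for 0.2 s.
2. the tester is lifted clear of its holder, the guard still standing (z of tester in the frame of holder above 0.05 m and contact force between tester and holder below 0.1 N and contact force between the fingers and tester above 2 N and value of joint guard between 1.65 and 2.01 rad), for 0.1 s.
At the end, for the whole second after the job is handed in: The guard stands 95 to 115 degrees open by itself, touched by nothing of the robot; the fingers hold the tester upright within 5.7 degrees, still, with the tip of its nose within 6 mm of the centre of the white dot and on the roller with 2 to 14 N, the nose pushed in by 1.5 to 6.8 mm of its 8 mm (value of joint guard between 1.65 and 2.01 rad and horizontal distance between tester_tip and spot below 0.006 m and angle between tester's own z axis and vertical below 0.1 rad and value of joint tester_nose between 0.0015 and 0.0068 m and contact force between tester and roller between 2 and 14 N and contact force between the fingers and tester above 2 N and contact force between tester and holder below 0.1 N and contact force between each of the fingers, the arm and unit below 0.2 N and linear speed of tester below 0.01 m/s); the arm keeps its last pose, push and grip.
It fails at once if the tester is pressed on the roller harder than 25 N (contact force between tester and roller above 25 N).
It fails at once if the marker pen, the bottle or the spare roller is moved by more than 30 mm (distance of any of marker, glue_bottle, spare_roller from where it was at the start of the episode above 0.03 m).
It also fails if it takes over 59 s, if anything falls off the work surface, if the arm or the gripper's body presses on something with over 40 N, if the wrist force passes 120 N, or if a joint passes its speed limit or range.

ROBOT

A 6-joint arm with a two-finger parallel gripper is mounted at the origin on a cart in front of the work surface, level with it; the furniture and walls round the work are solid. World frame = base frame: x ahead of the robot, y to its left, z up, the work surface at z = 0. Lengths are in mm, angles in rad, forces in N, time in s.
With the tool pointing down it reaches from about 325 to 775 mm from the base axis. Payload 5.5 kg.
Tool frame: the origin (TCP) lies between the finger pads; the fingertips stand 19 mm ahead of it and the grasp point (between the pads) is the TCP; z points along the fingers, y is the line along which they close (so a half turn about z gives the same grasp; the last joint's range is limited). The gripper opens to 85 mm and grips with 20 to 120 N. Pads are 22 mm wide; open, the fingers measure 114 mm over their backs; the gripper's body (76 mm by 85 mm) begins 54 mm behind the grasp point. The pads swing forward as they close: fully open they stand 13 mm farther back than shut.
Start: joints at [1.291, 0.091, 1.231, -0, 1.82, -0.057], TCP at [132.58, 585.183, 250.275] pointing down, gripper open.
Joint ranges: [-2.87, 2.87], [-0.86, 2.18], [0.17, 2.46], [-1.51, 4.65], [0.06, 2.69], [-2.65, 2.65]. Speed limits (rad/s): [2.57, 2.57, 3.01, 3.14, 3.14, 3.14].

INTERFACE

Orientations are given as a 3x3 rotation matrix whose columns are the frame's x, y, z axes.
In Python, from cell import env gives the robot as it stands.
- The arm moves only by the shell command python3 -m pendant 'ROWS' [FORCE]. ROWS is text: rows parted by semicolons, each of 7 numbers parted by spaces: the finger opening in mm, from 0 to 85.4, then the shift along the tool's x, y, z in units of 60 mm (1.0 is 60 mm), then the turn, a rotation vector about the tool's x, y, z in degrees. In form: fingers tx ty tz rx ry rz; .... A call has 1 to 20 rows; each row shifts and turns the commanded pose from where the row before left it, along the tool's axes as they then stand; what a row does not reach is not made up. A row lasts 1/8 s, in which the tool goes at most 62.5 mm and 10.7 degrees, less where a joint would pass 70% of its speed; a pose out of reach is approached as far as the arm can. A call is refused whole if a number of a shift passes 1 or a number of a turn 10.7, either way. A call with a gripper value outside its range is refused whole. The fingers move at their own pace and stop on an object; FORCE is the grip in N (left out, the last holds). Time passes only in rows, so rows that do not move let the fingers close. It gives the time, the measured TCP pose, the force, the opening and the grip force at its end, in the units of the state.
- env.sense(): the state, without advancing time (a new reading comes with each control period).
- env.camera(name): name is "side" or "top" or "wrist"; returns a dict with "image" (400x640x3 uint8, blue, green, red), "fx", "fy", "cx", "cy" (pixels), "R" (3x3) and "t" (3): a world point X has camera coordinates R X + t; the wrist camera has in their place "hand_eye" (4x4, takes a point from camera to tool coordinates, whose origin is the TCP and whose axes are the flange's). Camera axes: x right, y down, z forward; pixel columns grow to the right and rows downward; lengths in mm; the calibration is good to about 2 mm. A picture is of the moment at which its call begins: read the wrist's pose just before it. There is no depth.
- env.job_done(): hands the job in; it is judged then, once.
Trained networks look in a picture, given as the dict that the camera call returned (one of the last four; its "shot" number tells which), for a name from the list of things; names that differ only in an ending like _2 or _b are one class to them, and where a whole thing is asked for, a point or a joint stands for the part that bears it (a point fixed in the world has none). Each returns a list of dicts, best first, with "p" (0 to 1); they miss things now and then, are a little off and sometimes report something else, mostly with a low value. They report only what shows in the picture. A call takes as long as a camera call.
- env.trace(target, picture): "mask" (400x640 bool, what is visible of it) and "rect" ([left, top, width, height] in pixels, round what is visible of it).
The state is a dict: "clock": time; "joint_pos": joint angles; "qvel": joint speeds; "effort": joint torques, N m; "tool_pos": TCP position; "tool_rot": TCP orientation; "contact_force": force on the tool from outside, world axes, zero at the start; "wrist_torque": the same for the moment, N m; "grip_width": finger opening in mm; "finger_force": force on a finger pad.
Only numpy, scipy, OpenCV 4.12 (cv2) and the standard library are available. Lean on these libraries where they do the work, as an engineer would, in place of code of your own. Each camera call takes 0.05 s, during which the arm holds its last target. There are 200 camera calls.

## Working session

There is one attempt and no reset: what is moved stays moved. The work goes in short steps, Python scripts to look and compute and a shell command to move; the robot and the scene stay as the last step left them, time stands still between calls to the robot, and variables do not carry over. Pictures are saved under pics/ and viewed, at most 10 in all, crops included, and the job is handed in when it is done.

```bash
mkdir -p pics; ls; cat > h.py <<'E'
import numpy as np, cv2
from cell import env
def shot(n,name=None):
    s=env.sense(); c=env.camera(n); c=dict(c)
    if 'hand_eye' in c:
        H=np.array(c['hand_eye']); Rt=np.array(s['tool_rot']); 
        M=np.eye(4); M[:3,:3]=Rt; M[:3,3]=s['tool_pos']
        W=np.linalg.inv(M@H); R,t=W[:3,:3],W[:3,3]
    else: R,t=np.array(c['R']),np.array(c['t']).ravel()
    if name: cv2.imwrite('pics/'+name,c['image'])
    return c,R,t
def proj(c,R,t,X):
    q=R@np.array(X,float)+t; return np.array([c['fx']*q[0]/q[2]+c['cx'],c['fy']*q[1]/q[2]+c['cy']])
def ray(c,R,t,u):
    d=R.T@np.array([(u[0]-c['cx'])/c['fx'],(u[1]-c['cy'])/c['fy'],1]); return -R.T@t,d/np.linalg.norm(d)
def onz(c,R,t,u,z):
    o,d=ray(c,R,t,u); return o+d*(z-o[2])/d[2]
def tri(*obs):
    A=np.zeros((3,3));b=np.zeros(3)
    for (c,R,t),u in obs:
        o,d=ray(c,R,t,u);P=np.eye(3)-np.outer(d,d);A+=P;b+=P@o
    X=np.linalg.solve(A,b); return X,[np.round(proj(c,R,t,X)-u,1) for (c,R,t),u in obs]
E
python3 - <<'E'
from h import *
np.set_printoptions(suppress=True,precision=1)
for n in ['top','side','wrist']:
    v=shot(n,n+'0.png'); c=v[0]
    print(n,'cam at',-v[1].T@v[2],'fwd',v[1][2],c['fx'])
    for k in ['unit','guard','guard_handle','holder','tester','marker','glue_bottle','spare_roller']:
        r=env.trace(k,c)
        if r:
            m=r[0]['mask']; ys,xs=np.nonzero(m)
            print(k,round(r[0]['p'],2),r[0]['rect'],xs.mean(),ys.mean(),m.sum())
s=env.sense(); print(s['tool_rot'],s['contact_force'])
print(open('/dev/null').read())
E
python3 -c "
import cv2,numpy as np
a=cv2.imread('pics/top0.png');b=cv2.imread('pics/side0.png');w=cv2.imread('pics/wrist0.png')
"
```

```text
pics
top cam at [ 379.4 -245.7  932.8] fwd [ 0.2  0.  -1. ] 373.2395479844756
unit 0.76 [203.3, 158.7, 90.4, 76.8] 249.52160112854875 197.88661611708693 5671
guard 0.95 [201.3, 162.1, 86.1, 73.5] 245.94617766134795 192.52845915694212 4199
guard_handle 0.55 [202.4, 157.8, 83.7, 77.3] 245.50491113189898 192.83489242282508 4276
holder 0.73 [359.5, 205.8, 41.8, 33.1] 380.1927083333333 221.81640625 768
tester 0.67 [368.4, 210.6, 15.4, 15.7] 374.85714285714283 219.29192546583852 161
marker 0.73 [307.7, 234.4, 50.6, 16.6] 332.75 241.0205479452055 292
glue_bottle 0.48 [347.3, 168.3, 14.8, 21.4] 353.74384236453204 177.4039408866995 203
spare_roller 0.67 [396.3, 172.6, 18.7, 16.8] 405.17424242424244 183.34848484848484 264
side cam at [  228.  -1037.8   763.3] fwd [ 0.3  0.7 -0.6] 485.74094571419386
unit 0.77 [257.6, 142.1, 84.7, 86.2] 303.3321605960265 182.93067052980132 4832
guard 0.78 [255.8, 144.6, 78.3, 39.1] 299.61909650924025 159.83675564681724 1948
guard_handle 0.85 [259.4, 144.4, 78.2, 33.9] 299.37531871494133 159.83783783783784 1961
holder 0.88 [319.5, 256.3, 49.0, 49.9] 343.16984993178716 278.84652114597543 1466
tester 0.8 [328.8, 235.4, 14.1, 33.2] 336.48442906574394 251.50173010380624 289
marker 0.56 [291.7, 238.5, 18.2, 43.1] 300.1180811808118 258.1439114391144 271
glue_bottle 0.87 [366.2, 222.8, 12.0, 33.3] 372.23312883435585 240.74233128834356 326
spare_roller 0.64 [389.5, 275.9, 23.4, 25.1] 400.9901234567901 287.5753086419753 405
wrist cam at [ 60.  600.7 372.8] fwd [ 0.3 -0.1 -1. ] 277.5771931238042
[[-1.   0.2  0. ]
 [ 0.2  1.   0. ]
 [-0.   0.  -1. ]] [-0.1  1.4  0.2]
```

View pics/top0.png

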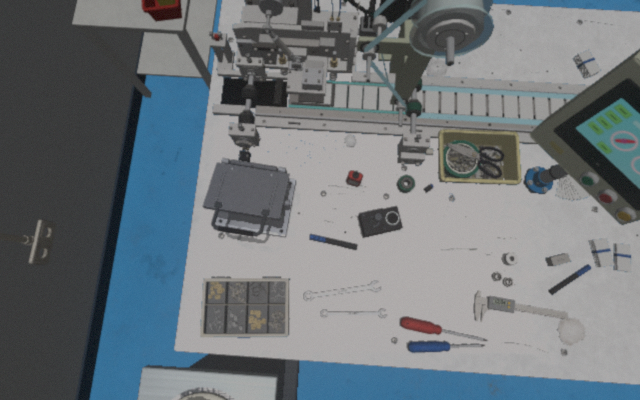

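View pics/side0.png

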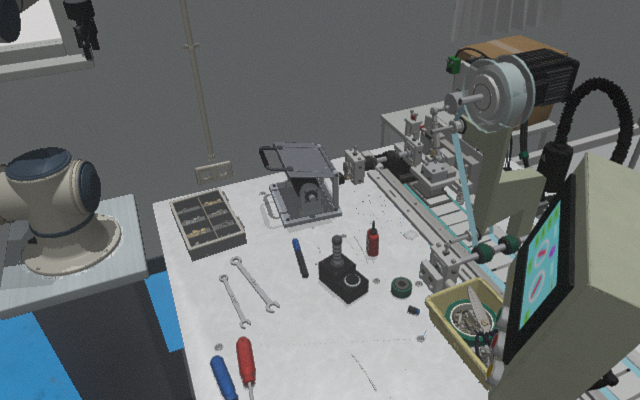

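The top view shows the unit (guard nearly closed, handle towards the robot at about 240,230), the holder and tester at about (378,220), the marker at (333,241), the bottle at (354,178) and the spare roller at (405,183). The side view agrees. Next I'll zoom in to get corner points on the unit.

```bash
python3 - <<'E'
import cv2,numpy as np
a=cv2.imread('pics/top0.png')[145:245,190:310];b=cv2.imread('pics/side0.png')[130:240,245:355]
A=cv2.resize(a,None,fx=400/120,fy=400/120,interpolation=cv2.INTER_CUBIC)
B=cv2.resize(b,(400,400),interpolation=cv2.INTER_CUBIC)
c=np.zeros((400,800,3),np.uint8);c[:A.shape[0],:400]=A;c[:,400:]=B;cv2.imwrite('pics/crop1.png',c)
E
python3 - <<'E'
from h import *
np.set_printoptions(suppress=True,precision=1)
V={n:shot(n) for n in ['top','side']}
M={}
for n,v in V.items():
    for k in ['tester','holder']:
        r=env.trace(k,v[0])[0]; ys,xs=np.nonzero(r['mask']); M[n,k]=(xs,ys,r)
# tester head top: side view top of mask
v=V['side'];xs,ys,_=M['side','tester']
print('side col by row',[(y,xs[ys==y].min(),xs[ys==y].max()) for y in range(ys.min(),ys.max()+1)])
xs,ys,_=M['top','tester'];u=(xs.mean(),ys.mean())
print('top rows',[(y,xs[ys==y].min(),xs[ys==y].max()) for y in range(ys.min(),ys.max()+1)])
for z in (50,122): print(z,onz(*V['top'],u,z))
for z in (50,122): print('side top@122',onz(*V['side'],(336.5,238.5),z))
E
```

```text
side col by row [(235, np.int64(334), np.int64(338)), (236, np.int64(333), np.int64(340)), (237, np.int64(332), np.int64(340)), (238, np.int64(332), np.int64(341)), (239, np.int64(332), np.int64(341)), (240, np.int64(332), np.int64(341)), (241, np.int64(332), np.int64(341)), (242, np.int64(332), np.int64(341)), (243, np.int64(332), np.int64(341)), (244, np.int64(332), np.int64(340)), (245, np.int64(332), np.int64(340)), (246, np.int64(332), np.int64(340)), (247, np.int64(333), np.int64(340)), (248, np.int64(333), np.int64(340)), (249, np.int64(333), np.int64(340)), (250, np.int64(333), np.int64(340)), (251, np.int64(333), np.int64(340)), (252, np.int64(333), np.int64(340)), (253, np.int64(333), np.int64(340)), (254, np.int64(333), np.int64(340)), (255, np.int64(333), np.int64(341)), (256, np.int64(333), np.int64(341)), (257, np.int64(333), np.int64(341)), (258, np.int64(332), np.int64(342)), (259, np.int64(332), np.int64(342)), (260, np.int64(331), np.int64(343)), (261, np.int64(331), np.int64(343)), (262, np.int64(330), np.int64(343)), (263, np.int64(330), np.int64(343)), (264, np.int64(331), np.int64(343)), (265, np.int64(331), np.int64(342)), (266, np.int64(332), np.int64(341)), (267, np.int64(333), np.int64(339))]
top rows [(212, np.int64(376), np.int64(380)), (213, np.int64(375), np.int64(381)), (214, np.int64(373), np.int64(381)), (215, np.int64(372), np.int64(382)), (216, np.int64(370), np.int64(382)), (217, np.int64(369), np.int64(382)), (218, np.int64(368), np.int64(382)), (219, np.int64(368), np.int64(382)), (220, np.int64(368), np.int64(381)), (221, np.int64(368), np.int64(380)), (222, np.int64(368), np.int64(380)), (223, np.int64(368), np.int64(379)), (224, np.int64(369), np.int64(378)), (225, np.int64(370), np.int64(377)), (226, np.int64(371), np.int64(376))]
50 [ 528.9 -368.2   50. ]
122 [ 516.7 -358.2  122. ]
side top@122 [ 553.5 -297.5   50. ]
side top@122 [ 520.6 -372.2  122. ]
```

View pics/crop1.png

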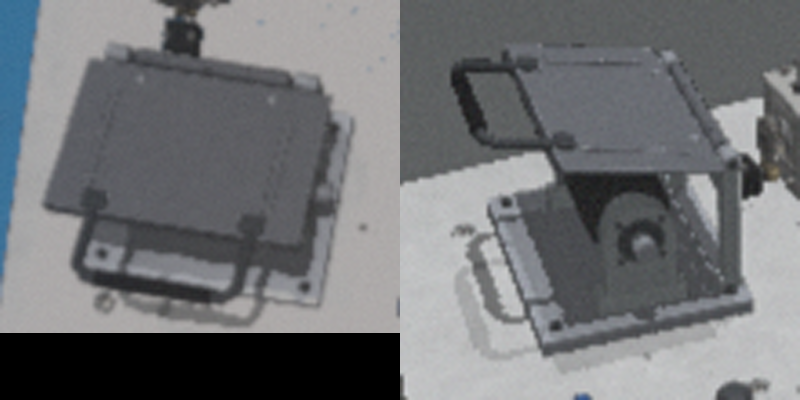

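View pics/wrist0.png

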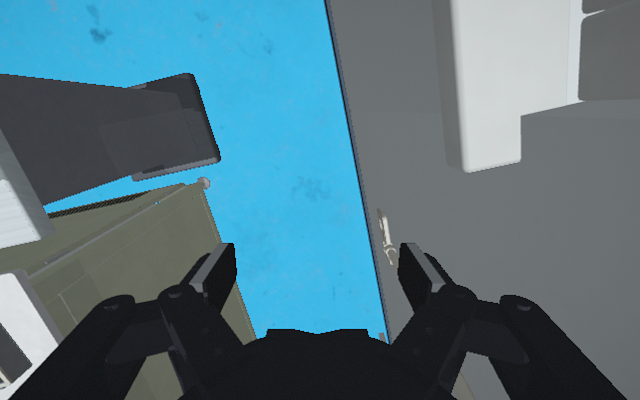

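```bash
cat > fit.py <<'E'
from h import *
from scipy.optimize import least_squares
np.set_printoptions(suppress=True,precision=2)
V={n:shot(n) for n in ['top','side']}
# kind: B base (x,y,z); G guard (dist from hinge, y)
obs=[('top','B',(75,-90,12),(296.5,180.1)),('top','B',(-75,-90,12),(286.6,235.9)),
('side','B',(-75,-90,12),(284.9,220.75)),('side','B',(75,-90,12),(341.8,210.6)),('side','B',(-75,90,12),(269.2,185.8)),
('top','G',(119,85),(203.5,207.1)),('top','G',(119,-85),(280.9,219.1)),
('side','G',(119,-85),(286.8,176.7)),('side','G',(119,85),(273.9,143.75)),
('top','G',(162,38),(214.5,226.5)),('top','G',(162,-38),(261,233)),('side','G',(162,38),(262,150)),('side','G',(162,-38),(268,168))]
def pt(p,k,q):
    x,y,th,r,g=p
    if k=='B': u=np.array(q,float)
    else: u=np.array([r+65-q[0]*np.cos(g),q[1],115+q[0]*np.sin(g)])
    c,s=np.cos(th),np.sin(th)
    return np.array([x+c*u[0]-s*u[1],y+s*u[0]+c*u[1],u[2]])
def f(p): return np.concatenate([proj(*V[n],pt(p,k,q))-np.array(u) for n,k,q,u in obs])
s=least_squares(f,[550,0,0,0,0.1],loss='soft_l1',x_scale=[10,10,.1,10,.1])
p=s.x;print('p',p,'cost',s.cost)
for o,e in zip(obs,f(p).reshape(-1,2)): print(o[0],o[1],o[2],e)
print('handle',pt(p,'G',(162,0)),'hinge',pt(p,'G',(0,0)),'spot',pt(p,'B',(p[3],18,100)))
np.save('p.npy',p)
E
python3 fit.py
```

```text
p [561.   -73.5   -0.1    0.56   0.2 ] cost 21.81836915983772
top B (75, -90, 12) [ 0.32 -1.68]
top B (-75, -90, 12) [-0.46  0.35]
side B (-75, -90, 12) [-0.64  2.78]
side B (75, -90, 12) [0.9  0.54]
side B (-75, 90, 12) [-0.5  -2.41]
top G (119, 85) [ 0.19 -1.5 ]
top G (119, -85) [-0.21 -0.8 ]
side G (119, -85) [3.22 0.71]
side G (119, 85) [-0.05 -1.65]
top G (162, 38) [5.1  1.12]
top G (162, -38) [-6.26  0.48]
side G (162, 38) [-1.06  1.04]
side G (162, -38) [-0.63 -1.  ]
handle [468.25 -64.45 147.28] hinge [626.25 -79.87 115.  ] spot [563.3  -55.64 100.  ]
```

```bash
cat >> h.py <<'E'
from scipy.spatial.transform import Rotation as Rot
def Rdown(yaw,tilt=0):
    # tool y horizontal at yaw(rad); z down, tilted by 'tilt' toward +y dir
    y=np.array([np.cos(yaw),np.sin(yaw),0]); z=np.array([0,0,-1.]); x=np.cross(y,z)
    R=np.c_[x,y,z]; return R@Rot.from_euler('x',-tilt).as_matrix()
def delta(P,R):
    s=env.sense(); R0=np.array(s['tool_rot']); d=R0.T@(np.array(P)-np.array(s['tool_pos']))/60
    w=Rot.from_matrix(R0.T@R).as_rotvec(degrees=True); return d,w
E
python3 - <<'E'
from h import *
np.set_printoptions(suppress=True,precision=3)
p=np.load('p.npy');print('yaw',p[2])
R=Rdown(p[2]);d,w=delta([490,-75,330],R);print(w)
print('after turn', R.T@(np.array([490,-75,330])-env.sense()['tool_pos'])/60)
E
```

```text
yaw -0.09728622665234621
[ 0.    -0.    82.807]
after turn [-10.372   6.998  -1.329]
```

```bash
python3 -m pendant '85 0 0 -0.15 0 0 10.35;85 0 0 -0.15 0 0 10.35;85 0 0 -0.15 0 0 10.35;85 0 0 -0.15 0 0 10.35;85 0 0 -0.15 0 0 10.35;85 0 0 -0.15 0 0 10.35;85 0 0 -0.15 0 0 10.35;85 0 0 -0.15 0 0 10.35'; python3 -m pendant '85 -0.65 0.44 0 0 0 0;85 -0.65 0.44 0 0 0 0;85 -0.65 0.44 0 0 0 0;85 -0.65 0.44 0 0 0 0;85 -0.65 0.44 0 0 0 0;85 -0.65 0.44 0 0 0 0;85 -0.65 0.44 0 0 0 0;85 -0.65 0.44 0 0 0 0;85 -0.65 0.44 0 0 0 0;85 -0.65 0.44 0 0 0 0;85 -0.65 0.44 0 0 0 0;85 -0.65 0.44 0 0 0 0;85 -0.65 0.44 0 0 0 0;85 -0.65 0.44 0 0 0 0;85 -0.65 0.44 0 0 0 0;85 -0.65 0.44 0 0 0 0;30 0 0 0 0 0 0'
python3 - <<'E'
from h import *
v=shot('wrist','w1.png'); print(env.sense()['tool_pos'],env.sense()['joint_pos'],env.sense()['clock'])
E
```

```text
clock: 2.75
tool_pos: [132.6, 585.2, 322.6]
tool_rot: [[0.103, 0.995, 0.0], [0.995, -0.103, 0.0], [0.0, 0.0, -1.0]]
contact_force: [-0.0, 0.7, 0.0]
grip_width: 85.2
finger_force: 0.0
clock: 4.88
tool_pos: [493.1, -79.3, 321.0]
tool_rot: [[0.101, 0.995, -0.002], [0.995, -0.101, -0.0], [-0.0, -0.002, -1.0]]
contact_force: [0.1, -0.2, 0.2]
grip_width: 69.1
finger_force: 0.0
[492.63927606 -77.86790083 321.55803838] [-2.25112453e-01 -1.51799968e-01  1.34156696e+00  2.06891216e-04
  1.95352268e+00 -1.25571879e-01] 4.925
```

View pics/w1.png

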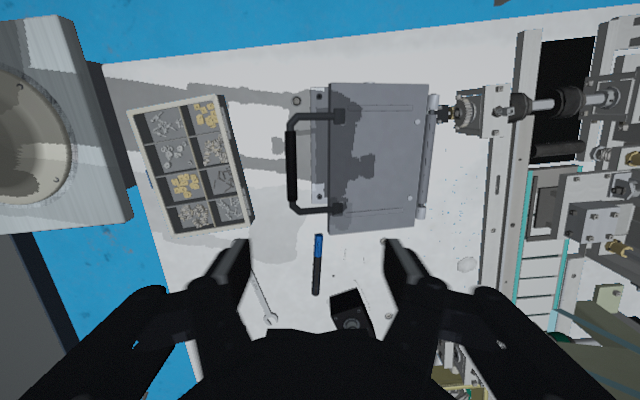

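The wrist view shows the guard sheet from (329,83) to (414,226), the black grip at about (291,135–202), the hinge at about x=425, the marker at (318,265) and the holder half hidden at (350,312). I'll add these points to the fit.

```bash
python3 - <<'E'
s=open('fit.py').read()
s=s.replace("V={n:shot(n) for n in ['top','side']}","V={n:shot(n) for n in ['top','side','wrist']}")
s=s.replace("('top','G',(162,38),(214.5,226.5)),('top','G',(162,-38),(261,233)),('side','G',(162,38),(262,150)),('side','G',(162,-38),(268,168))]",
"""('top','G',(162,0),(237.7,230)),('side','G',(162,0),(265,159)),
('wrist','G',(162,0),(291.5,167.5)),('wrist','G',(119,85),(329,83)),('wrist','G',(119,-85),(329,233)),('wrist','B',(-75,90,12),(312.5,87)),]""")
open('fit.py','w').write(s)
E
python3 fit.py; python3 - <<'E'
from h import *
v=shot('wrist')
for k in ['guard_handle','guard','unit','holder','tester','marker']:
    for r in env.trace(k,v[0])[:1]:
        ys,xs=np.nonzero(r['mask']); print(k,r['p'],r['rect'],xs.mean(),ys.mean())
p=np.load('p.npy')
c,s=np.cos(p[2]),np.sin(p[2])
def W(x,y,z): return [p[0]+c*x-s*y,p[1]+s*x+c*y,z]
for q in [(p[3]+65,85,115),(p[3]+65,-85,115),(75,90,12),(75,-90,12),(p[3],91,70),(p[3],-91,70)]: print(q,proj(*v,W(*q)))
E
```

```text
p [561.82 -70.29  -0.1   -1.69   0.17] cost 18.527783333367132
top B (75, -90, 12) [-0.95 -2.13]
top B (-75, -90, 12) [-1.67 -0.12]
side B (-75, -90, 12) [-0.68  1.93]
side B (75, -90, 12) [ 0.7  -0.31]
side B (-75, 90, 12) [-0.61 -3.07]
top G (119, 85) [-1.07 -0.38]
top G (119, -85) [-1.71  0.16]
side G (119, -85) [2.04 1.23]
side G (119, 85) [-1.16 -1.07]
top G (162, 0) [-1.83  1.71]
side G (162, 0) [-2.06  0.8 ]
wrist G (162, 0) [ 0.18 -0.55]
wrist G (119, 85) [1.76 1.98]
wrist G (119, -85) [-0.14  1.34]
wrist B (-75, 90, 12) [-0.13  1.35]
handle [466.04 -61.1  143.2 ] hinge [624.84 -76.33 115.  ] spot [561.85 -52.21 100.  ]
guard_handle 0.69 [285.4, 86.0, 155.1, 151.7] 369.95293601554175 158.99724258945918
guard 0.69 [284.5, 86.5, 153.0, 152.3] 370.1891128514572 159.15752984978818
unit 0.76 [287.4, 84.3, 152.8, 152.1] 365.8600208596366 157.94861942141955
holder 0.56 [331.9, 288.5, 30.8, 39.9] 345.43272335844995 308.19590958019376
tester 0.44 [344.4, 315.8, 13.1, 12.6] 350.0469798657718 323.83892617449663
marker 0.78 [313.5, 235.6, 8.1, 61.0] 316.20824295010846 265.68112798264644
(np.float64(63.3078938349703), 85, 115) [435.28864186  86.78121573]
(np.float64(63.3078938349703), -85, 115) [418.86307957 227.53754497]
(75, 90, 12) [414.99688771  88.51520535]
(75, -90, 12) [403.73262448 204.86831877]
(np.float64(-1.6921061650296985), 91, 70) [369.77124661  84.44969028]
(np.float64(-1.6921061650296985), -91, 70) [362.81155084 218.70517657]
```

```bash
python3 - <<'E'
from h import *
np.set_printoptions(suppress=True,precision=3)
p=np.load('p.npy')
print(delta([466,-62,200],Rdown(p[2])), delta([466,-62,145],Rdown(p[2])))
E
```

```text
(array([ 0.197, -0.461,  2.042]), array([ 0.027,  0.005, -0.042])) (array([ 0.197, -0.462,  2.958]), array([ 0.027,  0.005, -0.042]))
```

```bash
python3 -m pendant '30 0.1 -0.23 0.5 0 0 0;30 0.1 -0.23 0.5 0 0 0;30 0 0 0.5 0 0 0;30 0 0 0.5 0 0 0;30 0 0 0 0 0 0' 40 ; python3 - <<'E'
from h import *
np.set_printoptions(suppress=True,precision=3)
v=shot('wrist','w2.png');p=np.load('p.npy')
print(delta([466,-62,145],Rdown(p[2])))
E
```

```text
clock: 6.05
tool_pos: [465.0, -61.8, 199.8]
tool_rot: [[0.097, 0.995, -0.005], [0.995, -0.097, 0.001], [0.0, -0.005, -1.0]]
contact_force: [-0.5, -0.5, 0.7]
grip_width: 30.1
finger_force: 0.0
(array([0.   , 0.006, 0.948]), array([-0.098, -0.012, -0.072]))
```

View pics/w2.png

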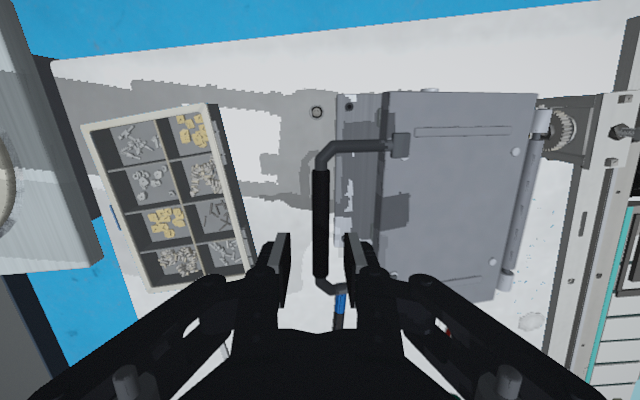

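```bash
python3 - <<'E'
from h import *
v=shot('wrist')
for z in (138,143,148): print(z,onz(*v,(321,223),z))
print(proj(*v,env.sense()['tool_pos']))
E
python3 -m pendant '30 0 0 0.32 0 0 0;30 0 0 0.32 0 0 0;30 0 0 0.31 0 0 0;30 0 0 0 0 0 0'
```

```text
138 [468.42099974 -67.53132105 138.        ]
143 [468.55877235 -65.41393093 143.        ]
148 [468.69654497 -63.29654081 148.        ]
[317.28558938 265.11449221]
clock: 6.65
tool_pos: [465.0, -62.0, 142.6]
tool_rot: [[0.097, 0.995, -0.004], [0.995, -0.097, 0.001], [0.001, -0.004, -1.0]]
contact_force: [-0.7, 0.9, 0.2]
grip_width: 29.8
finger_force: 0.0
```

```bash
python3 -m pendant '30 0 0.05 0 0 0 0;9 0 0 0 0 0 0;9 0 0 0 0 0 0;9 0 0 0 0 0 0;9 0 0 0 0 0 0' 35
```

```text
clock: 7.28
tool_pos: [466.7, -62.3, 145.5]
tool_rot: [[0.097, 0.995, -0.007], [0.995, -0.097, 0.001], [-0.0, -0.007, -1.0]]
contact_force: [-13.2, 1.1, 4.1]
grip_width: 11.2
finger_force: 34.2
```

```bash
python3 - <<'E'
import numpy as np
g=np.linspace(0.19,1.83,21)
y=-162*np.cos(g)/60; z=-162*np.sin(g)/60
for i in range(20): print(i,round(g[i+1],2),'%.2f %.2f'%(y[i+1]-y[i],z[i+1]-z[i]), np.round([y[i+1]*60,-z[i+1]*60],0))
E
```

```text
0 0.27 0.05 -0.22 [-156.   44.]
1 0.35 0.07 -0.21 [-152.   56.]
2 0.44 0.09 -0.20 [-147.   68.]
3 0.52 0.10 -0.20 [-141.   80.]
4 0.6 0.12 -0.19 [-134.   91.]
5 0.68 0.13 -0.18 [-126.  102.]
6 0.76 0.15 -0.17 [-117.  112.]
7 0.85 0.16 -0.15 [-107.  121.]
8 0.93 0.17 -0.14 [-97. 130.]
9 1.01 0.18 -0.13 [-86. 137.]
10 1.09 0.19 -0.11 [-75. 144.]
11 1.17 0.20 -0.09 [-63. 149.]
12 1.26 0.21 -0.08 [-50. 154.]
13 1.34 0.21 -0.06 [-37. 158.]
14 1.42 0.22 -0.04 [-24. 160.]
15 1.5 0.22 -0.02 [-11. 162.]
16 1.58 0.22 -0.01 [  2. 162.]
17 1.67 0.22 0.01 [ 15. 161.]
18 1.75 0.22 0.03 [ 29. 159.]
19 1.83 0.22 0.05 [ 42. 157.]
```

```bash
python3 -m pendant '9 0 -0.03 0 0 0 0;9 0 0.05 -0.22 0 0 0;9 0 0.07 -0.21 0 0 0;9 0 0.09 -0.2 0 0 0;9 0 0 0 0 0 0' 28
```

```text
clock: 7.9
tool_pos: [480.6, -63.6, 185.4]
tool_rot: [[0.097, 0.995, 0.002], [0.995, -0.097, -0.0], [-0.0, 0.002, -1.0]]
contact_force: [-5.5, -0.3, 2.5]
grip_width: 11.0
finger_force: 33.2
```

```bash
python3 -m pendant '9 0 0.1 -0.2 0 0 0;9 0 0.12 -0.19 0 0 0;9 0 0.13 -0.18 0 0 0;9 0 0.15 -0.17 0 0 0;9 0 0.16 -0.15 0 0 0;9 0 0.17 -0.14 0 0 0;9 0 0.18 -0.13 0 0 0;9 0 0 0 0 0 0'
```

```text
clock: 8.9
tool_pos: [541.8, -69.6, 254.0]
tool_rot: [[0.097, 0.995, 0.004], [0.995, -0.097, -0.0], [-0.0, 0.004, -1.0]]
contact_force: [1.5, -0.7, -1.3]
grip_width: 10.9
finger_force: 30.8
```

```bash
python3 -m pendant '9 0 0.19 -0.11 0 0 0;9 0 0.2 -0.09 0 0 0;9 0 0.21 -0.08 0 0 0;9 0 0.21 -0.06 0 0 0;9 0 0.22 -0.04 0 0 0;9 0 0.22 -0.02 0 0 0;9 0 0.22 -0.01 0 0 0;9 0 0.22 0.01 0 0 0;9 0 0.22 0.03 0 0 0;9 0 0.2 0.05 0 0 0;9 0 0 0 0 0 0'
```

```text
clock: 10.28
tool_pos: [668.1, -81.9, 273.6]
tool_rot: [[0.097, 0.995, 0.006], [0.995, -0.097, -0.001], [-0.0, 0.006, -1.0]]
contact_force: [3.1, -1.6, 3.8]
grip_width: 10.9
finger_force: 29.2
```

```bash
python3 -m pendant '34 0 0 0 0 0 0;34 0 0 0 0 0 0;34 0 0 -0.3 0 0 0;34 0 0 -0.5 0 0 0;34 0 0 -0.5 0 0 0;34 0 -0.8 -0.2 0 0 0;34 0 -0.8 0 0 0 0;34 0 -0.8 0 0 0 0;34 0 -0.4 0 0 0 0;34 0 0 0 0 0 0'
python3 - <<'E'
from h import *
np.set_printoptions(suppress=True,precision=1)
p=np.load('p.npy')
a=shot('side'); b=shot('top'); v=shot('wrist','w3.png')
cv2.imwrite('pics/m3.png',np.vstack([a[0]['image'][120:270,200:440].repeat(2,0).repeat(2,1),b[0]['image'][100:250,180:420].repeat(2,0).repeat(2,1)])[:600])
for n,w in (('side',a),('top',b),('wrist',v)):
    for k in ['tester','holder']:
        for r in env.trace(k,w[0])[:1]:
            ys,xs=np.nonzero(r['mask']); print(n,k,r['p'],r['rect'],xs.mean(),ys.mean())
    print('spot proj',proj(*w,[561.85,-52.21,100]))
E
```

```text
clock: 11.52
tool_pos: [498.0, -65.2, 363.1]
tool_rot: [[0.097, 0.995, 0.003], [0.995, -0.097, -0.0], [-0.0, 0.003, -1.0]]
contact_force: [0.6, 0.6, -0.5]
grip_width: 33.7
finger_force: 0.0
side tester 0.83 [329.7, 233.7, 15.3, 37.9] 336.6095238095238 251.41587301587302
side holder 0.96 [317.5, 257.0, 52.6, 45.5] 342.68504479669195 278.37767057201927
spot proj [299.9 164.1]
top tester 0.51 [367.0, 210.1, 15.1, 15.7] 374.7551020408163 219.12244897959184
top holder 0.82 [357.4, 206.2, 44.4, 34.9] 379.5243619489559 220.99651972157773
spot proj [240.9 192.3]
wrist tester 0.6 [340.0, 308.6, 12.8, 20.9] 344.5736434108527 318.08527131782944
wrist holder 0.8 [329.6, 279.6, 28.4, 50.5] 340.69045005488476 304.63885839736554
spot proj [360.7 150.3]
```

View pics/w3.png

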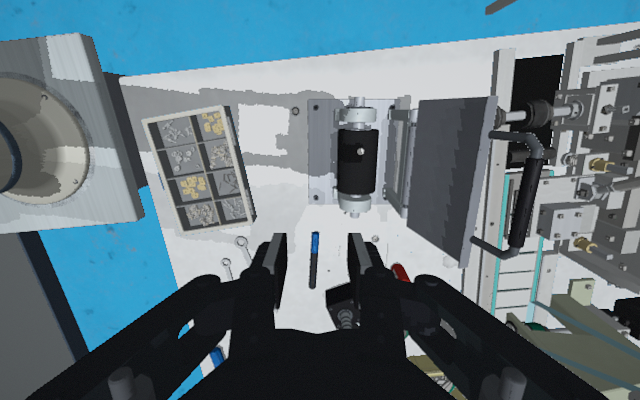

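View pics/m3.png

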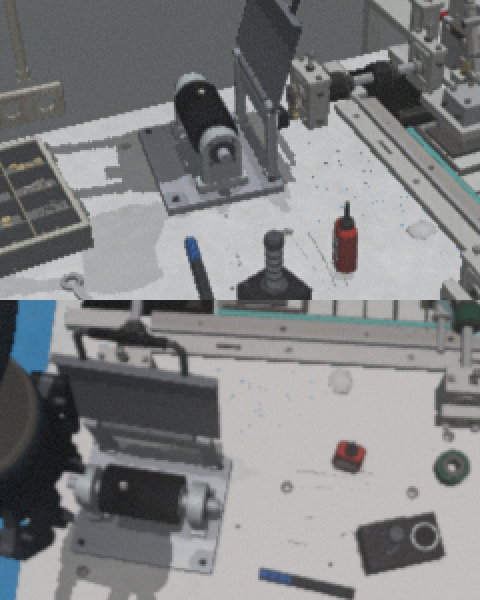

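```bash
python3 - <<'E'
from h import *
np.set_printoptions(suppress=True,precision=1)
V={n:shot(n) for n in ['side','top','wrist']}
# white dot
D={}
for n in V:
    im=V[n][0]['image'].min(2).astype(int); u=proj(*V[n],[561.85,-52.2,100]).round().astype(int)
    r=7; w=im[u[1]-r:u[1]+r+1,u[0]-r:u[0]+r+1]; bw=((w>(w.max()+np.median(w))/2)).astype(np.uint8)
    k,l,st,ce=cv2.connectedComponentsWithStats(bw); 
    i=1+np.argmin([np.hypot(*(c-r)) for c in ce[1:]]); D[n]=ce[i]+u-r; print(n,u,D[n],st[i,4],w.max(),np.median(w),onz(*V[n],D[n],100))
print('tri all',tri(*[(V[n],D[n]) for n in V]));print('tri top/wrist',tri(*[(V[n],D[n]) for n in ['top','wrist']]))
H={'top':(377.6,216.8),'side':(336.8,238.)}
for n in H: print(n,onz(*V[n],H[n],122))
print(tri(*[(V[n],H[n]) for n in H]))
# flange: side mask rows 258-267 lower ellipse
print('flange side',onz(*V['side'],(337,262.),55))
print('holder corners')
for n in ['top','side']:
    r=env.trace('holder',V[n][0])[0]; cnt=max(cv2.findContours(r['mask'].astype(np.uint8),0,2)[0],key=cv2.contourArea)
    print(n,cv2.approxPolyDP(cnt,3,True)[:,0].tolist())
E
```

```text
side [300 164] [300.5 165. ] 2 169 39.0 [561.8 -56.8 100. ]
top [241 192] [241. 192.] 9 139 37.0 [562.6 -52.5 100. ]
wrist [361 150] [360.7 151.3] 31 210 32.0 [561.3 -53.5 100. ]
tri all (array([562.5, -53.1,  98.1]), [array([-0.2, -0.1]), array([0.5, 0.2]), array([ 0.6, -0.5])])
tri top/wrist (array([561.4, -53.1, 103.1]), [array([-0.1,  0.2]), array([0.4, 0. ])])
top [ 522.2 -363.6  122. ]
side [ 521.8 -371.1  122. ]
(array([ 523.9, -364.7,  115.9]), [array([ 0.1, -0.3]), array([-0.3,  0.1])])
flange side [ 522.2 -370.2   55. ]
holder corners
top [[397, 207], [360, 212], [361, 234], [369, 236], [399, 229]]
side [[329, 255], [318, 262], [319, 278], [349, 303], [367, 290], [368, 281], [342, 253], [344, 263], [338, 268], [330, 264]]
```

```bash
python3 - <<'E'
from h import *
np.set_printoptions(suppress=True,precision=3)
p=np.load('p.npy')
print(delta([522,-366,230],Rdown(p[2])))
E
```

```text
(array([-4.949,  0.866,  2.198]), array([-0.005,  0.   , -0.084]))
```

```bash
python3 -m pendant '34 -0.71 0.12 0 0 0 0;34 -0.71 0.12 0 0 0 0;34 -0.71 0.12 0 0 0 0;34 -0.71 0.12 0.4 0 0 0;34 -0.71 0.12 0.5 0 0 0;34 -0.7 0.13 0.6 0 0 0;34 -0.7 0.13 0.7 0 0 0;34 0 0 0 0 0 0'
python3 - <<'E'
from h import *
np.set_printoptions(suppress=True,precision=1)
v=shot('wrist','w4.png'); print(env.sense()['tool_pos'],proj(*v,[522,-366,122]),proj(*v,[522,-366,50]))
for k in ['tester','holder']:
    for r in env.trace(k,v[0])[:1]:
        ys,xs=np.nonzero(r['mask']); print(k,r['p'],r['rect'],xs.mean(),ys.mean())
E
```

```text
clock: 13.22
tool_pos: [519.7, -367.8, 223.2]
tool_rot: [[0.1, 0.995, -0.008], [0.995, -0.1, 0.006], [0.005, -0.009, -1.0]]
contact_force: [0.4, 0.3, -0.3]
grip_width: 33.6
finger_force: 0.0
[ 520.6 -366.6  226.7] [320.1 198.3] [320.  178.4]
tester 0.61 [309.8, 165.7, 24.5, 41.1] 320.94393592677346 185.86155606407323
holder 0.88 [289.2, 139.0, 72.0, 94.7] 326.0713623725672 186.4695705900525
```

View pics/w4.png

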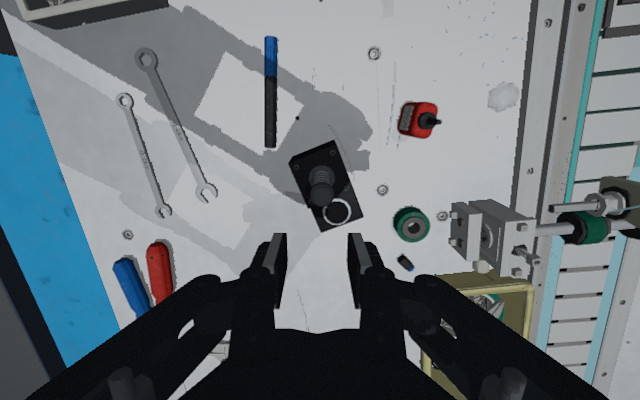

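```bash
python3 - <<'E'
from h import *
np.set_printoptions(suppress=True,precision=1)
v=shot('wrist')
r=env.trace('tester',v[0])[0]; m=r['mask']; ys,xs=np.nonzero(m)
print([(y,xs[ys==y].min(),xs[ys==y].max()) for y in range(ys.min(),ys.max()+1)][::2])
c,R,t=v
th=np.linspace(0,2*np.pi,60)
def model(P):
    M=np.zeros(m.shape,np.uint8)
    prof=[(40,45,14.5),(45,98,9),(98,112,10.5)]
    for a,b,rad in prof:
        pts=np.array([proj(c,R,t,[P[0]+rad*np.cos(q),P[1]+rad*np.sin(q),10+h]) for h in (a,b) for q in th])
        cv2.fillConvexPoly(M,cv2.convexHull((pts*16).round().astype(np.int32)),1,shift=4)
    return M>0
best=max(((model((x,y))&m).sum()/((model((x,y))|m).sum()),x,y) for x in np.arange(514,530,1.) for y in np.arange(-374,-356,1.))
print(best)
g=cv2.cvtColor(c['image'],cv2.COLOR_BGR2GRAY); print(g[184:216:2,320])
E
```

```text
[(165, np.int64(315), np.int64(320)), (167, np.int64(311), np.int64(323)), (169, np.int64(309), np.int64(326)), (171, np.int64(307), np.int64(327)), (173, np.int64(306), np.int64(328)), (175, np.int64(305), np.int64(328)), (177, np.int64(305), np.int64(328)), (179, np.int64(305), np.int64(328)), (181, np.int64(305), np.int64(328)), (183, np.int64(306), np.int64(327)), (185, np.int64(307), np.int64(327)), (187, np.int64(307), np.int64(327)), (189, np.int64(307), np.int64(327)), (191, np.int64(307), np.int64(328)), (193, np.int64(307), np.int64(328)), (195, np.int64(307), np.int64(328)), (197, np.int64(307), np.int64(328)), (199, np.int64(308), np.int64(328)), (201, np.int64(309), np.int64(326)), (203, np.int64(311), np.int64(324))]
(np.float64(0.8288934426229508), np.float64(523.0), np.float64(-364.0))
[ 35  36  43  46  46  45  44  44  45  45  36  77  87 110 159 156]
```

```bash
python3 - <<'E'
from h import *
np.set_printoptions(suppress=True,precision=3)
p=np.load('p.npy')
print(env.sense()['tool_pos'],delta([522.5,-365,150],Rdown(p[2])))
E
```

```text
[ 522.277 -365.383  232.544] (array([ 0.009, -0.002,  1.376]), array([ 0.192,  0.108, -0.014]))
```

```bash
python3 -m pendant '44 0 0 0.46 0 0 0;44 0 0 0.46 0 0 0;44 0 0 0.45 0 0 0;44 0 0 0 0 0 0;44 0 0 0 0 0 0'
python3 - <<'E'
from h import *
np.set_printoptions(suppress=True,precision=1)
P=env.sense()['tool_pos'];v=shot('wrist'); print(P,proj(*v,P))
im=v[0]['image'].copy()
for X,col in (([522.5,-365,122],(0,0,255)),([522.5,-365,108],(0,255,0))):
    for r in (9,10.5):
        for q in np.linspace(0,6.28,50): 
            u=proj(*v,np.array(X)+[r*np.cos(q),r*np.sin(q),0]).round().astype(int); im[u[1],u[0]]=col
im=im[130:330,200:440]
cv2.imwrite('pics/w5.png',cv2.resize(im,None,fx=3,fy=3,interpolation=cv2.INTER_NEAREST))
E
```

```text
clock: 14.1
tool_pos: [522.4, -365.9, 150.3]
tool_rot: [[0.096, 0.995, 0.003], [0.995, -0.096, -0.002], [-0.002, 0.003, -1.0]]
contact_force: [-0.4, -0.4, 0.8]
grip_width: 43.7
finger_force: 0.0
[ 522.4 -365.9  150.3] [316.1 263.5]
```

View pics/w5.png

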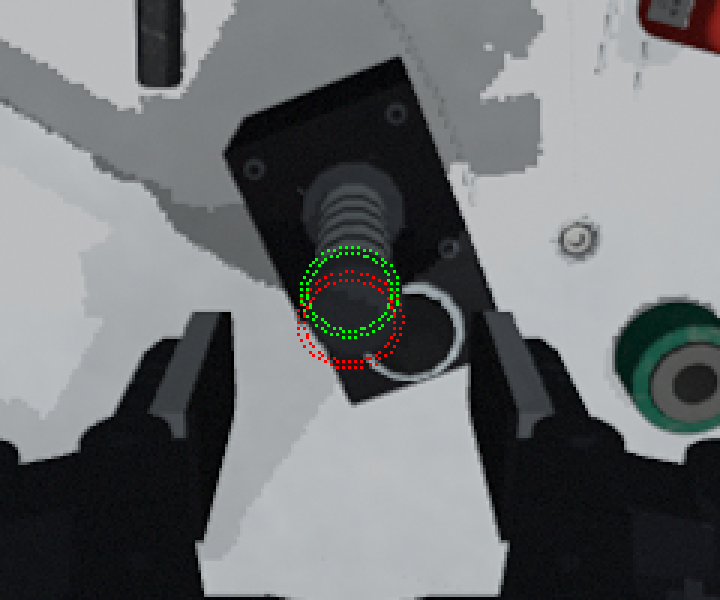

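```bash
python3 - <<'E'
from h import *
np.set_printoptions(suppress=True,precision=2)
v=shot('wrist')
f=lambda x,y:(200+x/3-.3,130+y/3-.3)
print('flange',onz(*v,f(353,214),53),'head',onz(*v,f(352,303),122),'cam',-v[1].T@v[2])
g=cv2.cvtColor(v[0]['image'],cv2.COLOR_BGR2GRAY)
print(g[205:256,317].tolist()); print(g[228,295:340].tolist());print(g[200,295:340].tolist()); print(g[180:206,317].tolist())
E
```

```text
flange [ 523.52 -366.21   53.  ] head [ 523.48 -361.51  122.  ] cam [ 529.68 -292.44  272.87]
[74, 72, 56, 37, 65, 75, 68, 44, 29, 31, 30, 31, 33, 39, 37, 40, 38, 35, 44, 48, 48, 46, 46, 43, 36, 36, 36, 35, 36, 36, 35, 36, 36, 37, 35, 33, 35, 36, 35, 38, 37, 36, 31, 27, 27, 26, 26, 25, 27, 25, 24]
[120, 26, 8, 11, 11, 22, 28, 33, 33, 32, 32, 35, 34, 35, 36, 36, 37, 38, 34, 34, 42, 41, 43, 43, 46, 45, 48, 47, 46, 47, 47, 47, 44, 44, 41, 40, 39, 39, 34, 16, 10, 9, 8, 10, 11]
[17, 13, 13, 16, 16, 33, 45, 46, 42, 42, 35, 45, 45, 58, 62, 50, 36, 43, 61, 71, 75, 75, 74, 75, 73, 74, 62, 47, 39, 51, 67, 66, 51, 44, 43, 46, 45, 45, 48, 25, 15, 13, 17, 18, 19]
[19, 16, 20, 29, 40, 46, 46, 46, 45, 45, 54, 72, 77, 75, 55, 43, 74, 74, 55, 42, 74, 79, 66, 31, 56, 74]
```

```bash
python3 - <<'E'
from h import *
np.set_printoptions(suppress=True,precision=2)
v=shot('wrist')
print('flange',[onz(*v,(317,183.5),z)[1]-14.5 for z in (50,55)],'head',onz(*v,(317,247.5),122)[1]+10.5)
print('x: flange',onz(*v,(316.9,200),52),'head',onz(*v,(316.8,230),118), 'barrel', onz(*v,(200+354/3,205),75))
E
```

```text
flange [np.float64(-366.4805885303421), np.float64(-365.1468261902651)] head -362.10545338327654
x: flange [ 523.14 -365.67   52.  ] head [ 523.17 -362.93  118.  ] barrel [ 524.26 -362.1    75.  ]
```

```bash
python3 -m pendant '44 0.03 0.015 0.3 0 0 0;44 0 0 0.3 0 0 0;44 0 0 0.3 0 0 0;44 0 0 0.25 0 0 0;44 0 0 0 0 0 0' && python3 -m pendant '15 0 0 0 0 0 0;15 0 0 0 0 0 0;15 0 0 0 0 0 0;15 0 0 0 0 0 0;15 0 0 0 0 0 0' 60
```

```text
clock: 14.88
tool_pos: [521.7, -363.7, 76.1]
tool_rot: [[0.097, 0.995, -0.003], [0.995, -0.097, 0.002], [0.002, -0.003, -1.0]]
contact_force: [0.1, 0.4, 0.3]
grip_width: 43.8
finger_force: 0.0
clock: 15.5
tool_pos: [523.1, -364.7, 79.9]
tool_rot: [[0.097, 0.995, 0.002], [0.995, -0.097, -0.001], [-0.001, 0.002, -1.0]]
contact_force: [1.2, -0.2, 6.1]
grip_width: 16.7
finger_force: 58.5
```

```bash
python3 -m pendant '15 0 0 -0.2 0 0 0;15 0 0 -0.3 0 0 0;15 0 0 -0.3 0 0 0;15 0 0 -0.4 0 0 0;15 0 0 -0.5 0 0 0;15 0 0 -0.5 0 0 0;15 0 0 0 0 0 0;15 0 0 0 0 0 0;15 0 0 0 0 0 0'
python3 - <<'E'
from h import *
np.set_printoptions(suppress=True,precision=3)
p=np.load('p.npy')
print(delta([562,-53,215],Rdown(p[2])))
v=shot('wrist');P=np.array(env.sense()['tool_pos'])
# dot re-measure not visible here; check tester in hand by mask
for r in env.trace('tester',v[0])[:1]: print(r['p'],r['rect'])
for n in ('side','top'):
    w=shot(n)
    for k in ('tester','marker','glue_bottle','spare_roller'):
        for r in env.trace(k,w[0])[:1]: print(n,k,r['p'],r['rect'])
    print(n,proj(*w,P+[0,0,-70]),proj(*w,P+[0,0,42]))
E
```

```text
clock: 16.62
tool_pos: [522.1, -363.9, 208.5]
tool_rot: [[0.097, 0.995, -0.003], [0.995, -0.097, 0.002], [0.002, -0.003, -1.0]]
contact_force: [0.8, 1.4, -0.2]
grip_width: 16.5
finger_force: 58.7
(array([ 5.222,  0.159, -0.099]), array([-0.163, -0.103, -0.083]))
0.77 [292.6, 208.3, 51.4, 124.8]
side tester 0.69 [328.4, 181.3, 14.4, 50.5]
side marker 0.6 [291.0, 237.8, 16.2, 41.1]
side glue_bottle 0.6 [366.3, 226.0, 13.0, 29.6]
side spare_roller 0.7 [392.8, 277.7, 20.4, 24.0]
side [335.47  229.433] [334.998 183.051]
top tester 0.62 [203.0, 113.3, 93.3, 123.8]
top marker 0.59 [318.7, 234.7, 41.0, 16.4]
top glue_bottle 0.63 [204.0, 113.2, 85.5, 57.6]
top spare_roller 0.53 [226.3, 180.7, 44.5, 31.7]
top [378.917 215.561] [388.262 205.513]
```

```bash
python3 -m pendant '15 0.4 0.02 -0.1 0 0 0;15 0.6 0.02 0 0 0 0;15 0.65 0.02 0 0 0 0;15 0.65 0.02 0 0 0 0;15 0.65 0.02 0 0 0 0;15 0.65 0.02 0 0 0 0;15 0.65 0.02 0 0 0 0;15 0.6 0.02 0 0 0 0;15 0.37 0 0 0 0 0;15 0 0 0 0 0 0;15 0 0 0 0 0 0;15 0 0 0 0 0 0'
python3 - <<'E'
from h import *
np.set_printoptions(suppress=True,precision=2)
p=np.load('p.npy')
P=np.array(env.sense()['tool_pos']);print(P,delta([562,-53,170],Rdown(p[2])))
v=shot('wrist');w=shot('side');a=shot('top')
cv2.imwrite('pics/w6.png',v[0]['image']);cv2.imwrite('pics/s6.png',w[0]['image'])
for n,q in (('wrist',v),('side',w),('top',a)):
    print(n,'spot',proj(*q,[562,-53,100]),'tip',proj(*q,P+[0,0,-70]))
    for r in env.trace('tester',q[0])[:1]:
        m=r['mask'];ys,xs=np.nonzero(m);print(r['p'],r['rect'])
        if n!='top':
            e=ys.max(); print([(y,xs[ys==y].min(),xs[ys==y].max()) for y in range(e-6,e+1)], [(y,xs[ys==y].min(),xs[ys==y].max()) for y in range(ys.min(),ys.min()+5)])
g=v[0]['image'].min(2); u=proj(*v,[562,-53,100]).astype(int); print(g[u[1]-8:u[1]+9,u[0]-10:u[0]+11])
g=w[0]['image'].min(2); u=proj(*w,[562,-53,100]).astype(int); print(u,g[u[1]-20:u[1]+6,u[0]-7:u[0]+8])
E
```

```text
clock: 18.73
tool_pos: [562.4, -54.2, 216.8]
tool_rot: [[0.098, 0.995, 0.0], [0.995, -0.098, -0.0], [-0.0, 0.0, -1.0]]
contact_force: [0.8, -0.6, -1.2]
grip_width: 16.4
finger_force: 58.7
[562.44 -54.23 216.79] (array([ 0.02, -0.01,  0.78]), array([ 0.01,  0.01, -0.14]))
wrist spot [315.91 193.28] tip [316.41 213.16]
0.6 [297.3, 207.1, 47.1, 125.1]
[(327, np.int64(293), np.int64(340)), (328, np.int64(294), np.int64(339)), (329, np.int64(295), np.int64(338)), (330, np.int64(300), np.int64(333)), (331, np.int64(303), np.int64(329)), (332, np.int64(308), np.int64(323)), (333, np.int64(315), np.int64(317))] [(208, np.int64(315), np.int64(317)), (209, np.int64(313), np.int64(319)), (210, np.int64(312), np.int64(321)), (211, np.int64(311), np.int64(321)), (212, np.int64(311), np.int64(322))]
side spot [300.04 164.25] tip [299.41 148.47]
0.57 [297.4, 108.0, 8.4, 41.4]
[(142, np.int64(297), np.int64(301)), (143, np.int64(297), np.int64(301)), (144, np.int64(297), np.int64(301)), (145, np.int64(298), np.int64(301)), (146, np.int64(298), np.int64(301)), (147, np.int64(298), np.int64(301)), (14
[... 2727 characters left out ...]
2  93]
 [101 100 104  94  97  94  94  92  96  83  67  99  98  94 100]
 [100  98  86  68  64  61  59  55  55  59  74  95 101  97  93]
 [ 87  68  50  40  36  35  34  27  37  37  41  61  95  97  98]
 [ 50  41  27  30  38  35  31  28  33  34  30  36  52  58  98]
 [ 34  33  34  26  35  27  33  30  30  38  30  35  29  34  58]
 [ 31  34  35  33  28  34  53  58  54  40  17  34  25  19  41]
 [ 31  35  35  26  32  53  97  98  96  49  34  30  32  30  41]
 [ 27  26  38  37  28  38  78  73  75  40  32  31  35  27  27]
 [ 34  40  36  29  28  34  43  45  39  31  32  23  35  38  28]
 [ 38  34  32  33  33  27  37  28  30  34  33  32  32  27  32]
 [ 33  33  34  30  34  28  35  27  32  26  31  35  29  31  34]]
```

```bash
python3 -m pendant '15 0.015 0 0.1 0 0 0;15 0 0 0.15 0 0 0;15 0 0 0.15 0 0 0;15 0 0 0.12 0 0 0;15 0 0 0.08 0 0 0;15 0 0 0.06 0 0 0;15 0 0 0 0 0 0;15 0 0 0 0 0 0;15 0 0 0 0 0 0' ; python3 -m pendant '15 0 0 0.03 0 0 0;15 0 0 0.02 0 0 0;15 0 0 0 0 0 0;15 0 0 0 0 0 0;15 0 0 0 0 0 0'
```

```text
clock: 20.15
tool_pos: [562.8, -52.7, 177.5]
tool_rot: [[0.097, 0.995, 0.001], [0.995, -0.097, -0.0], [-0.0, 0.001, -1.0]]
contact_force: [-0.1, 0.7, -1.5]
grip_width: 16.5
finger_force: 58.7
clock: 20.78
tool_pos: [562.7, -52.6, 174.1]
tool_rot: [[0.097, 0.995, 0.0], [0.995, -0.097, 0.0], [0.0, 0.0, -1.0]]
contact_force: [-0.1, -0.1, -1.9]
grip_width: 16.3
finger_force: 58.7
```

```bash
for i in 1; do python3 -m pendant '15 0 0 0.03 0 0 0;15 0 0 0.02 0 0 0;15 0 0 0 0 0 0;15 0 0 0 0 0 0;15 0 0 0 0 0 0'; done; python3 -m pendant '15 0 0 0.03 0 0 0;15 0 0 0 0 0 0;15 0 0 0 0 0 0'
```

```text
clock: 21.4
tool_pos: [562.7, -52.6, 171.1]
tool_rot: [[0.097, 0.995, 0.0], [0.995, -0.097, -0.0], [0.0, 0.0, -1.0]]
contact_force: [0.2, -1.0, -1.4]
grip_width: 16.2
finger_force: 58.7
clock: 21.78
tool_pos: [562.8, -52.7, 169.7]
tool_rot: [[0.097, 0.995, 0.001], [0.995, -0.097, -0.0], [-0.0, 0.001, -1.0]]
contact_force: [0.3, -0.4, 0.6]
grip_width: 16.4
finger_force: 58.8
```

```bash
python3 -m pendant '15 0 0 0.02 0 0 0;15 0 0 0.02 0 0 0;15 0 0 0 0 0 0;15 0 0 0 0 0 0;15 0 0 0 0 0 0'; python3 -m pendant '15 0 0 0.02 0 0 0;15 0 0 0.01 0 0 0;15 0 0 0 0 0 0;15 0 0 0 0 0 0;15 0 0 0 0 0 0;15 0 0 0 0 0 0'
```

```text
clock: 22.4
tool_pos: [562.8, -52.6, 167.1]
tool_rot: [[0.097, 0.995, 0.001], [0.995, -0.097, -0.0], [-0.0, 0.001, -1.0]]
contact_force: [0.6, 0.7, 2.7]
grip_width: 16.9
finger_force: 59.1
clock: 23.15
tool_pos: [562.8, -52.7, 165.4]
tool_rot: [[0.097, 0.995, 0.001], [0.995, -0.097, -0.0], [-0.0, 0.001, -1.0]]
contact_force: [-0.8, -0.2, 5.9]
grip_width: 16.3
finger_force: 59.2
```

```bash
python3 - <<'E'
from h import *
np.set_printoptions(suppress=True,precision=1)
P=np.array(env.sense()['tool_pos']);f=[]
for n in ('wrist','side'):
    v=shot(n);g=v[0]['image'].min(2);u=proj(*v,[562,-53,100]).round().astype(int);print(n,u,proj(*v,P+[0,0,-66]))
    print(g[u[1]-12:u[1]+10,u[0]-10:u[0]+11] if n=='wrist' else g[u[1]-8:u[1]+6,u[0]-8:u[0]+9])
    f.append(env.sense()['contact_force'][2])
    for r in env.trace('guard',v[0])[:1]: print('guard',r['p'],r['rect'])
    for k in ('marker','glue_bottle','spare_roller'):
        for r in env.trace(k,v[0])[:1]: print(k,round(r['p'],2),r['rect'])
print(f)
E
```

```text
wrist [315 216] [316.3 215.1]
[[ 24  25  22  23  20  22  24  23  19  24  24  22  18  23  23  22  23  21
   21  20  23]
 [ 21  21  22  22  20  20  16  21  20  21  21  22  22  19  21  22  20  22
   23  23  21]
 [ 20  20  17  14  18  17  15  17  18  18  18  23  20  23  23  20  21  20
   25  22  22]
 [ 16  18  16  21  12  16  20  14  17  16  18  19  22  19  20  22  22  23
   22  23  21]
 [ 14  17  14  19  18  18  14  15  15  12  15  16   9  14  12  16  21  23
   24  19  21]
 [ 15  18  18  19  14  14  14  14  10  25  37  39  39  40  30  13  21  18
   21  25  22]
 [ 15  16  14  20  16  13  29  38  46  57  67  72  72  74  61  41  26  18
   18  21  21]
 [ 18  16  12  12  13  33  71  72  76  80  81  79  80  81  79  73  59  33
   19  20  22]
 [ 16  18  14  14  42  81 100  85  75  76  77  75  73  77  77  78  80  54
   23  17  18]
 [ 17  20  12  15  80 104  91  78  76  76  78  77  77  77  78  79  78  65
   43  23  15]
 [ 16  16  14  39  81  79  75  76  78  77  77  77  78  77  78  80  80  80
   73  59  33]
 [ 19  16  19  60  75  77  71  73  73  73  72  72  72  71  75  73  74  75
   76  80  63]
 [
[... 1480 characters left out ...]
  41  70  74  71  71  39  35  27  30  58  97]
 [ 35  33  30  35  31  23  38  68  72  76  73  37  27  35  25  43  91]
 [ 29  29  33  33  32  37  37  71  81  76  73  40  31  29  30  27  87]
 [ 35  29  32  33  32  33  39  72  57  58  39  37  29  31  28  34  59]
 [ 32  26  32  29  27  29  33  40  34  37  31  29  35  21  28  27  33]
 [ 33  32  27  30  24  34  28  17  31  25  25  25  33  28  30  33  26]
 [ 30  29  30  26  30  29  30  29  31  32  31  32  27  32  30  28  24]]
guard 0.74 [315.2, 90.0, 37.7, 85.7]
marker 0.49 [290.4, 238.1, 14.2, 43.4]
glue_bottle 0.53 [365.3, 220.9, 13.6, 32.6]
spare_roller 0.76 [391.4, 275.8, 19.5, 26.8]
[np.float64(4.911892447855641), np.float64(4.330553472723887)]
```

```bash
python3 -c "
from h import env
print(env.job_done())"
```

```text
the job is handed in; nothing more can be done
None
```

I handed in the job at about 24 s. The guard is standing at about 105° by itself, and the tester is held upright on the white dot, about 1 mm off centre, pressing with about 6 N and the nose about half in; the marker, bottle and spare roller were not touched.

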